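# End of shift: handheld terminal out of its clamped dock and shut in the drawer

## Task

Lift the red-barred spring hold-down of the charging dock until it stays up by itself, take the handheld terminal out and lay it flat, screen up, in the free compartment of the open drawer (the one with only the rubber mat). Set it down rather than dropping it, then slide the drawer fully shut without slamming it. Leave the bottle, the tape roll, the small carton and the label box where they are.

Things in the scene. Friction and masses are not known exactly. Their poses are not given: they have to be found in the camera images.
- terminal: Dark blue-grey handheld terminal, 160 mm long (x), 30 mm thick (z), 0.2 to 0.45 kg. Origin: centre of its underside; +x to the head, +z up through the screen. The grip (x = -80 to +15 mm) is 50 mm wide, the head (x = +15 to +80 mm, screen) 70 mm wide; it balances near x = -3 mm. It starts screen up in the dock, underside 16 mm above the bench, along the dock's x.
- dock: Black charging dock fixed to the bench, about 220 mm long (x) and 104 mm wide at the head. Origin: bench level under the terminal's middle; +x from the foot to the head, +z up. Under the terminal's grip it is only a 40 mm wide tongue, so fingers can reach down both sides of the grip to the bench; at x = +33 to +78 mm cheeks 22 mm high stand 2 to 3 mm beside the terminal's head, and low stops stand at both of its ends. A spring rod stands at y = +60 mm beside the hinge.
- bail (a joint): Angle (rad) of the hold-down bail: a steel frame with two side arms (inner faces 92 mm apart) and a red grip bar between them, which presses a rubber pad on the terminal's head. About 0 clamped, grows as it lifts up and back; its over-centre spring pulls it shut below about 1.0 and carries it open, to stay at 1.83, above that. Lifting takes about 4 N at the bar. Clamped, the bail bars the way up for the terminal.
- bail_grip (a point): Middle of the red grip bar, a round bar 12 mm thick and 92 mm long between the arms, parallel to the dock's y. Clamped, it is at x = -20 mm, 78 mm above the bench and 32 mm above the terminal's face. The bar can turn between gripping fingers as the bail swings. The point's axes turn with the bail.
- bail_hinge (a point): Middle of the bail's hinge axis (parallel to the dock's y), 98 mm along the dock's x from its origin and 55 mm above the bench; the grip bar's centre moves on an arc of 120 mm radius about it. Axes as the dock's.
- cabinet: Grey steel bench-top drawer unit with a green drawer front, fixed: 270 mm wide (y), 240 mm deep (x), 100 mm high. Origin: bench level, 100 mm in front of the carcass's front face, on the centre line; +x goes from the front into the unit, so the drawer opens along -x.
- drawer (a joint): Opening of the drawer in m: 0 fully shut, 0.21 fully open; about 1.5 N of friction. It starts about 0.195 to 0.208 open, so that the inner ends of the compartments lie within 10 mm of the carcass's front edge, which stands above them.
- drawer_pull (a point): Middle of the front edge of the drawer's pull, a steel lip 200 mm wide (y) and 10 mm thick at 81 mm above the bench, 20 mm out from the front panel (270 mm wide unit; panel 10 to 88 mm above the bench). Axes as the cabinet's; push along +x to shut.
- drawer_floor (a point): Middle of the drawer's inside floor, 18 mm above the bench, 109 mm behind the front panel's outer face. Axes as the cabinet's. Inside: 190 mm along x, 236 mm along y, side walls 55 mm high; a 6 mm wide, 45 mm high divider along x makes two compartments, each 190 x 115 mm.
- compartment_left (a point): Middle of the floor of the compartment on the cabinet's +y side. Axes as the cabinet's. The rubber mat lies in one compartment, the label box in the other.
- compartment_right (a point): Middle of the floor of the compartment on the cabinet's -y side. Axes as the cabinet's.
- mat: Black ribbed rubber mat, 165 x 100 x 4 mm, lying loose in the free compartment. Origin: centre of its underside.
- label_box: White box of labels with a blue band, 150 x 70 x 40 mm, lying in the other compartment. Origin: centre of its underside.
- bottle: Pale trigger-spray bottle with a blue head, 64 mm across, 200 mm tall (the head reaches 51 mm from the axis), standing loose on the bench between dock and cabinet. Origin: centre of its underside.
- tape_roll: Roll of brown packing tape lying flat, 100 mm across, 50 mm high, in front of the dock's foot. Origin: centre of its underside.
- carton: Closed, taped cardboard carton, 100 x 50 x 70 mm high, long side (x) across, standing loose on the bench close in front of the +y end of the drawer's pull; the pull's middle and -y half are free. Origin: centre of its underside.
There are look-alikes about, which are no part of the job. What is shaped like the carton but yellow is not meant.

How it is judged:
By the outcome, as a careful person would: the job done as asked, in the order asked, and still so for the second after the job is handed in, with the robot touching nothing.
It also fails if it takes over 72 s, if anything falls off the work surface, if the arm or the gripper's body presses on something with over 40 N, if the wrist force passes 120 N, or if a joint passes its speed limit or range.

## Robot

A 6-joint arm with a two-finger parallel gripper is mounted at the origin on the work surface. World frame = base frame: x ahead of the robot, y to its left, z up, the work surface at z = 0. Lengths are in m, angles in degrees, forces in N, time in s.
With the tool pointing down it reaches from about 0.25 to 0.725 m from the base axis. Payload 9.7 kg.
Tool frame: the origin (TCP) lies at the very end of the fingers, on their centre line; the grasp point (between the pads) lies 19 mm behind it (bot.pinch_z is the distance from the TCP to the grasp point, in m); x points along the fingers, z is the direction in which the jaws open and shut, and the axes are right-handed (so a half turn about x gives the same grasp; the last joint's range is limited). The gripper opens to 85 mm and grips with 20 to 120 N. Pads are 22 mm wide; open, the fingers measure 114 mm over their backs; the gripper's body (76 mm by 85 mm) begins 54 mm behind the grasp point. The pads swing forward as they close: fully open they stand 13 mm farther back than shut.
Start: joints at [76.948, 4.979, 10.078, 95.1, 0, 90], TCP at [0.124, 0.536, 0.231] pointing down, gripper open.
Joint ranges: [-179.16, 179.16], [-48.56, 103.87], [-65.8, 70.77], [-126.05, 130.52], [-82.76, 87.17], [-180, 180]. Speed limits (degrees/s): [127.2, 127.2, 147.25, 180, 180, 180].

## Interface

Orientations are given as [roll, pitch, yaw] about the fixed x, y, z axes, in that order (R = Rz(yaw) Ry(pitch) Rx(roll)).
In Python, from workcell import bot gives the robot as it stands.
- The arm moves only by the tool play_rows, never from a script. Its argument "rows" is a list of rows, each a list of 3 entries, a list of its own where there are three numbers: the shift along the tool's x, y, z in cm, then the turn about the tool's x in degrees, then the finger opening in cm, from 0 to 8.54. A call has 1 to 12 rows; each row is the pose to reach, as a shift and turn from the pose commanded when the call began, along the tool's axes at that moment; what a row does not reach only later rows make up. A row lasts 1/12 s, in which the tool goes at most 41.7 mm and 7.16 degrees, less where a joint would pass 70% of its speed; a pose out of reach is approached as far as the arm can. A call with a gripper value outside its range is refused whole. The fingers move at their own pace and stop on an object; "squeeze" is the grip in N (left out, the last holds). Time passes only in rows, so rows that repeat a pose let the fingers close. It gives the time, the measured TCP pose, the force and the opening at its end, in the units of the state.
- bot.get_obs(): the state, without advancing time (a new reading comes with each control period).
- bot.camera(name): name is "scene" or "top"; returns (picture, depth): 420x560x3 uint8, blue, green, red; 420x560 float32, m along the optical axis (not along the pixel's ray), 0 where there is no reading.
- bot.camera_model(name): a dict with "fx", "fy", "cx", "cy" (pixels), "origin" and "attitude" of the camera in the world. Camera axes: x right, y down, z forward; pixel columns grow to the right and rows downward; lengths in m; the calibration is good to about 2 mm. A picture is of the moment at which its call begins. camera_model takes no time and is no camera call.
- bot.job_done(): hands the job in, once; it reports no verdict.
The state is a dict: "time": time; "q": joint angles; "qd": joint speeds; "joint_efforts": joint torques, N m; "ee_pos": TCP position; "tcp_rot": TCP orientation; "wrist_force": force on the tool from outside, world axes, zero at the start; "torque": the same for the moment, N m; "opening": finger opening in m.
Only numpy, scipy, OpenCV 4.12 (cv2) and the standard library are available. Lean on these libraries where they do the work, as an engineer would, in place of code of your own. Each camera call takes 0.05 s, during which the arm holds its last target.

## Working session

There is one attempt and no reset: what is moved stays moved. The work goes in short steps, Python scripts to look and compute and a tool call to move; the robot and the scene stay as the last step left them, time stands still between calls to the robot, and variables do not carry over. Pictures are saved under pics/ and viewed, and the job is handed in when it is done.

Besides the shell and the picture viewer there is one more tool, called after "Emit:" by a JSON object that holds its "op" and its "data". play_rows: Moves the arm, as the interface text tells. Its arguments: {"type":"object","properties":{"rows":{"type":"array"},"squeeze":{"type":"number"}},"required":["rows"]}

```bash
mkdir -p pics; ls; python3 - <<'E'
from workcell import bot
import cv2,numpy as np
print(bot.get_obs())
for n in("scene","top"):
    im,d=bot.camera(n); cv2.imwrite(f"pics/{n}0.png",im); np.savez(f"{n}0.npz",im=im,d=d)
    print(bot.camera_model(n))
print(bot.pinch_z)
E
```

```text
pics
{'time': 0.0, 'q': array([7.69476767e+01, 5.01093361e+00, 1.00353800e+01, 9.50979652e+01,
       2.59795551e-04, 8.99993807e+01]), 'qd': array([-0.05652728, -0.09055172, -0.00418253,  0.05902132,  0.10338917,
        0.06359963]), 'joint_efforts': array([-5.35294857e-04, -5.20386314e+01,  4.64808583e+01,  1.59411225e-02,
       -3.24225834e-05,  2.47266016e-06]), 'ee_pos': array([0.12416327, 0.53558404, 0.23059294]), 'tcp_rot': array([ 179.79691377,   89.92648076, -103.25479032]), 'wrist_force': array([-0.11022301,  0.29155857, -0.11883034]), 'torque': array([ 0.06103501, -0.0334559 ,  0.06579251]), 'opening': 0.08550497233326837}
{'fx': 391.05092247865366, 'fy': 391.05092247865366, 'cx': 282.51487545579005, 'cy': 210.25409073772082, 'origin': array([ 0.86948838, -0.42098862,  0.74268923]), 'attitude': array([-140.27309424,    1.07889933,   43.02470956])}
{'fx': 493.3681728686669, 'fy': 493.3681728686669, 'cx': 274.20124974002863, 'cy': 209.8678919365835, 'origin': array([ 0.29018633, -0.02916476,  1.31508285]), 'attitude': array([-171.46560879,   -0.91095679,  -90.67543704])}
0.0187
```

View pics/scene0.png

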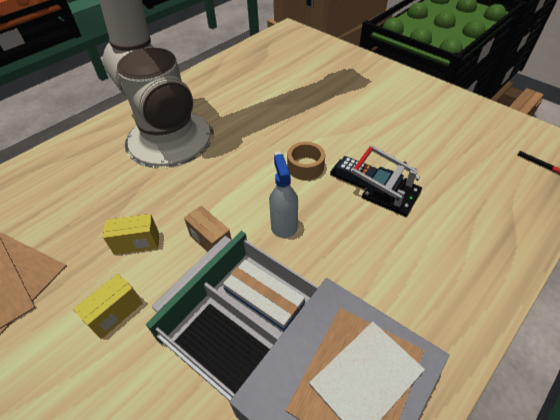

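View pics/top0.png

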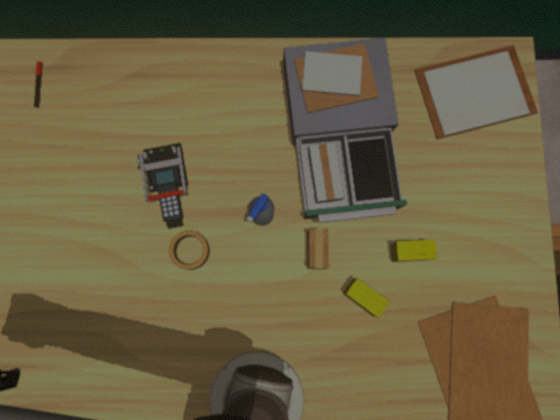

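```bash
cat > h.py <<'E'
from workcell import bot
import cv2,numpy as np
from scipy.spatial.transform import Rotation as R
def cam(n):
    m=bot.camera_model(n); return m,R.from_euler('xyz',m['attitude'],degrees=True).as_matrix(),np.array(m['origin'])
def ray(n,u,v):
    m,A,o=cam(n); return o,A@np.array([(u-m['cx'])/m['fx'],(v-m['cy'])/m['fy'],1])
def onz(n,u,v,z):
    o,d=ray(n,u,v); return o+d*(z-o[2])/d[2]
def cloud(n,d):
    m,A,o=cam(n); v,u=np.mgrid[:d.shape[0],:d.shape[1]]
    P=np.stack([(u-m['cx'])/m['fx']*d,(v-m['cy'])/m['fy']*d,d],-1); return P@A.T+o
def proj(n,p):
    m,A,o=cam(n); q=(np.atleast_2d(p)-o)@A; return np.c_[m['fx']*q[:,0]/q[:,2]+m['cx'],m['fy']*q[:,1]/q[:,2]+m['cy']]
def crop(im,u0,u1,v0,v1,s,fn):
    cv2.imwrite(fn,cv2.resize(im[v0:v1,u0:u1],None,fx=s,fy=s,interpolation=cv2.INTER_CUBIC))
E
python3 - <<'E'
from h import *
t=np.load('top0.npz');s=np.load('scene0.npz')
crop(t['im'],120,220,130,280,4,'pics/t_dock.png')
crop(t['im'],270,420,30,230,3,'pics/t_cab.png')
crop(s['im'],320,440,130,230,6,'pics/s_dock.png')
for n,f in(('top',t),('scene',s)):
    d=f['d'];im=f['im'];P=cloud(n,d);print(n,(d==0).mean(),P[380:400,200:210,2].mean() , P[150,520],P[60,400])
    hsv=cv2.cvtColor(im,cv2.COLOR_BGR2HSV)
    m=((hsv[...,0]<8)|(hsv[...,0]>172))&(hsv[...,1]>150)&(hsv[...,2]>90)
    k,l,st,c=cv2.connectedComponentsWithStats(m.astype(np.uint8))
    for i in range(1,k):
        if st[i,4]>8: print('red',st[i],c[i],np.median(P[l==i],0))
    g=(hsv[...,0]>65)&(hsv[...,0]<90)&(hsv[...,1]>100)
    k,l,st,c=cv2.connectedComponentsWithStats(g.astype(np.uint8))
    for i in range(1,k):
        if st[i,4]>100: print('green',st[i],c[i],np.median(P[l==i],0))
E
```

```text
top 0.004090136054421769 0.0004679981153739676 [ 0.64944473 -0.73678542 -0.00355706] [ 9.14017322e-01 -4.14482057e-01 -4.69369685e-04]
red [36 62  5 13 50] [38.42 68.  ] [0.88851522 0.59586945 0.0123532 ]
red [148 191  35   9 131] [164.72519084 194.69465649] [0.51605584 0.22522401 0.08277195]
green [  0   0  41  17 228] [20.49122807  5.62280702] [ 1.28349476  0.84075724 -0.33052331]
green [ 39   0  35  14 155] [53.98709677  4.23870968] [ 1.28326275  0.71854422 -0.3204566 ]
green [ 91   0  39  13 174] [111.12068966   4.27586207] [ 1.28327871  0.51293072 -0.32270094]
green [135   0  55  14 263] [161.35361217   4.21292776] [ 1.28336552  0.33416107 -0.32406357]
green [188   0  37  16 166] [207.38554217   4.74698795] [ 1.28298616  0.16967996 -0.32355247]
green [ 247    0  313   49 4910] [448.84460285  13.30386965] [ 1.28252389 -0.79627764 -0.3732422 ]
scene 0.004000850340136054 0.009680583268980249 [ 7.79858996e-01  6.24254225e-01 -1.44387446e-04] [ 0.11213729  1.14864466 -0.19942223]
red [355 147  18  22 103] [363.46601942 157.40776699] [0.51911831 0.22813716 0.08356604]
red [552 166   8   7  33] [556.09090909 169.        ] [0.87974805 0.59495092 0.01203301]
green [   0    0  108   85 2415] [65.28198758 46.04099379] [-1.2654094   0.28017229 -0.23183018]
green [144   0  58  23 517] [166.61895551   8.48355899] [-1.2229934   0.81907671 -0.23442943]
green [205   0  11  28 175] [210.12571429  12.46857143] [-1.72672017  1.4867385  -0.61707459]
green [248   0  10  35 237] [252.77637131  15.80168776] [-1.22909946  1.48419057 -0.5007644 ]
green [ 147  232   98  104 2061] [198.22513343 287.16157205] [ 0.48753718 -0.27563661  0.06859859]
green [548 395  12  25 158] [555.47468354 410.75949367] [ 1.28280673  0.38175483 -0.65922121]
```

View pics/t_dock.png

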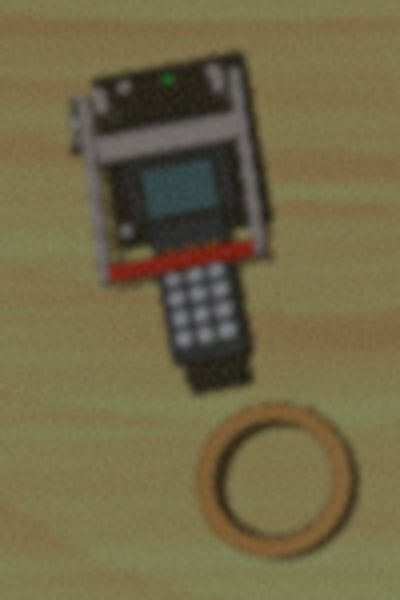

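View pics/t_cab.png

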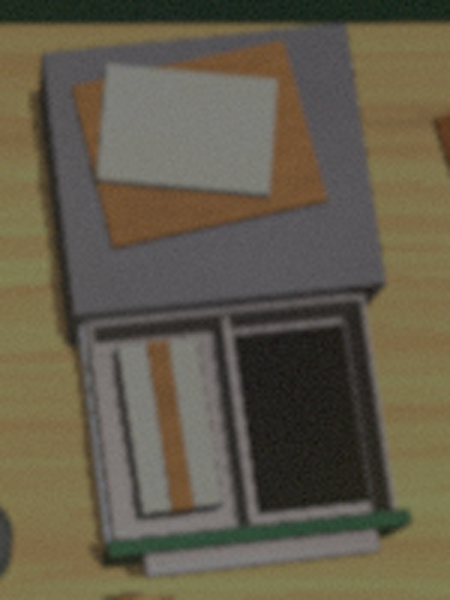

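View pics/s_dock.png

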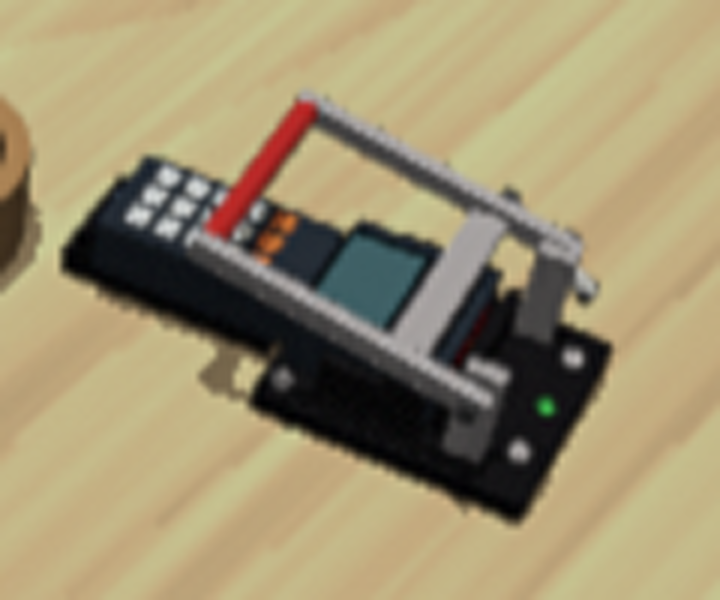

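```bash
python3 - <<'E'
from h import *
t=np.load('top0.npz');s=np.load('scene0.npz')
def red(im):
    h=cv2.cvtColor(im,cv2.COLOR_BGR2HSV); return ((h[...,0]<8)|(h[...,0]>172))&(h[...,1]>130)&(h[...,2]>70)
for n,f,box in(('top',t,(140,190,185,205)),('scene',s,(350,378,140,175))):
    m=red(f['im']); v,u=np.nonzero(m); k=(u>box[0])&(u<box[1])&(v>box[2])&(v<box[3]);u,v=u[k],v[k]
    p=np.array([onz(n,a,b,.080) for a,b in zip(u,v)])[:,:2]
    c=p.mean(0);w,V=np.linalg.eigh(np.cov((p-c).T));e=V[:,1]; pr=(p-c)@e
    print(n,'bar c',c,'dir',np.degrees(np.arctan2(e[1],e[0])),'len',np.ptp(pr),'mid',c+e*(pr.max()+pr.min())/2)
# cabinet: carcass top face z~0.1, drawer rim z
P=cloud('top',t['d'])
k=(P[...,2]>.094)&(P[...,2]<.108)&(P[...,0]>.55)&(P[...,1]>-.5)&(P[...,1]<.05)
p=P[k][:,:2].astype(np.float32);r=cv2.minAreaRect(p);print('carcass',k.sum(),r,cv2.boxPoints(r))
Ps=cloud('scene',s['d'])
k=(Ps[...,2]>.094)&(Ps[...,2]<.108)&(Ps[...,0]>.5)&(Ps[...,1]>-.5)&(Ps[...,1]<.0)
p=Ps[k][:,:2].astype(np.float32);r=cv2.minAreaRect(p);print('carcass s',k.sum(),r)
# green front top edge
for n,f,Q in(('top',t,P),('scene',s,Ps)):
    h=cv2.cvtColor(f['im'],cv2.COLOR_BGR2HSV)
    g=(h[...,0]>55)&(h[...,0]<95)&(h[...,1]>80)&(Q[...,2]>.08)&(Q[...,2]<.1)&(Q[...,0]>.3)&(Q[...,0]<.7)
    p=Q[g][:,:2].astype(np.float32);print(n,g.sum(),cv2.minAreaRect(p),cv2.boxPoints(cv2.minAreaRect(p)))
    # mat: dark points z ~.02-.03
    g=(h[...,2]<60)&(Q[...,2]>.014)&(Q[...,2]<.032)&(Q[...,0]>.45)&(Q[...,0]<.7)&(Q[...,1]<-.15)&(Q[...,1]>-.45)
    g=cv2.morphologyEx(g.astype(np.uint8),cv2.MORPH_OPEN,np.ones((5,5)))>0
    p=Q[g][:,:2].astype(np.float32);print('mat',g.sum(),cv2.minAreaRect(p),np.median(Q[g],0))
    # pull: z ~.086 grey
    g=(Q[...,2]>.078)&(Q[...,2]<.092)&(Q[...,0]>.4)&(Q[...,0]<.5)&(Q[...,1]<-.05)&(Q[...,1]>-.4)
    p=Q[g][:,:2].astype(np.float32);print('pull',g.sum(),cv2.minAreaRect(p),cv2.boxPoints(cv2.minAreaRect(p)))
E
```

```text
top bar c [0.51676554 0.22533208] dir 100.3465895046471 len 0.08971245857102167 mid [0.51664374 0.22599924]
scene bar c [0.51716829 0.23058757] dir 100.73331319927428 len 0.09028056296054787 mid [0.51706637 0.23112528]
carcass 6471 ((0.7991054654121399, -0.22711512446403503), (0.24289794266223907, 0.2709299921989441), 5.812615871429443) [[ 0.6645617  -0.10464641]
 [ 0.6920002  -0.37418342]
 [ 0.93364924 -0.34958383]
 [ 0.9062107  -0.08004683]]
carcass s 12810 ((0.735569953918457, -0.11469551920890808), (0.3284042477607727, 0.43202081322669983), 30.421525955200195)
top 282 ((0.4787859618663788, -0.25601404905319214), (0.010597162880003452, 0.24728257954120636), 5.231107711791992) [[ 0.46223667 -0.13337082]
 [ 0.48478225 -0.37962347]
 [ 0.49533525 -0.37865728]
 [ 0.47278967 -0.13240463]]
mat 2161 ((0.5937095880508423, -0.3146219849586487), (0.16244377195835114, 0.10441125184297562), 5.239832878112793) [ 0.59516366 -0.3128565   0.02235458]
pull 1166 ((0.47033724188804626, -0.2601906657218933), (0.0345425084233284, 0.2584969103336334), 5.682812213897705) [[ 0.44035253 -0.13328765]
 [ 0.4659492  -0.39051414]
 [ 0.500322   -0.38709366]
 [ 0.47472528 -0.1298672 ]]
scene 1001 ((0.4810703992843628, -0.2574228048324585), (0.015978015959262848, 0.2543649971485138), 5.550296306610107) [[ 0.4608178  -0.13160928]
 [ 0.48541987 -0.38478172]
 [ 0.501323   -0.38323635]
 [ 0.47672093 -0.13006389]]
mat 4038 ((0.5885552167892456, -0.30841898918151855), (0.15510807931423187, 0.0958872064948082), 5.705190181732178) [ 0.59305819 -0.3108032   0.02205471]
pull 1980 ((0.47113561630249023, -0.25797611474990845), (0.036002013832330704, 0.25727707147598267), 5.453612327575684) [[ 0.44099033 -0.13163069]
 [ 0.46544188 -0.38774315]
 [ 0.5012809  -0.38432154]
 [ 0.47682935 -0.12820908]]
```

```bash
python3 - <<'E'
from h import *
t=np.load('top0.npz');s=np.load('scene0.npz')
a=np.radians(10.5);ex=np.array([np.cos(a),np.sin(a)]);ey=np.array([-ex[1],ex[0]]);o=np.array([.517,.228])+.02*ex
print(o)
for n,f in(('top',t),('scene',s)):
    Q=cloud(n,f['d']);x=(Q[...,:2]-o)@ex;y=(Q[...,:2]-o)@ey
    for nm,(x0,x1),(z0,z1) in(('grip',(-.09,-.035),(.040,.052)),('grip',(-.05,-.03),(.040,.052)),('bar',(-.03,-.01),(.074,.092)),('arms/plate',(.0,.09),(.055,.085)),('dockplate',(.08,.16),(.008,.03)),('dock',(.0,.16),(.008,.03))):
        g=(x>x0)&(x<x1)&(abs(y)<.09)&(Q[...,2]>z0)&(Q[...,2]<z1)
        print(n,nm,g.sum(),'x',np.percentile(x[g],[1,99]).round(4),'y',np.percentile(y[g],[1,50,99]).round(4),'z',np.median(Q[...,2][g]).round(4), cv2.minAreaRect(Q[g][:,:2].astype(np.float32))[1:])
c=cloud('top',t['d']);print(c[120:122,300,2],c[200,300])
E
```

```text
[0.5366651  0.23164471]
top grip 322 x [-0.0787 -0.0354] y [-0.0296 -0.0056  0.0191] z 0.0459 ((0.04454095661640167, 0.050510842353105545), 12.239956855773926)
top grip 142 x [-0.0495 -0.0302] y [-0.0294 -0.0063  0.0193] z 0.0466 ((0.01953604444861412, 0.050052810460329056), 10.612008094787598)
top bar 216 x [-0.0262 -0.0107] y [-0.0568 -0.0049  0.0475] z 0.0827 ((0.016152197495102882, 0.10574758797883987), 10.579965591430664)
top arms/plate 449 x [0.0026 0.0888] y [-0.057   0.002   0.0556] z 0.0632 ((0.08917191624641418, 0.11671575158834457), 10.358417510986328)
top dockplate 397 x [0.0869 0.1298] y [-0.0558 -0.0022  0.0469] z 0.0161 ((0.04998685419559479, 0.11772926896810532), 10.446897506713867)
top dock 571 x [0.0106 0.1296] y [-0.0561 -0.0039  0.0475] z 0.0161 ((0.13699999451637268, 0.13744281232357025), 18.97611427307129)
scene grip 231 x [-0.077  -0.0371] y [-0.029  -0.0073  0.0228] z 0.0462 ((0.04026790335774422, 0.053776077926158905), 11.14726734161377)
scene grip 81 x [-0.0498 -0.0328] y [-0.0282 -0.0073  0.021 ] z 0.0461 ((0.018932443112134933, 0.05260050669312477), 12.677107810974121)
scene bar 176 x [-0.0248 -0.0111] y [-0.0564 -0.0082  0.0507] z 0.083 ((0.015197343192994595, 0.10838998854160309), 9.670421600341797)
scene arms/plate 567 x [0.0022 0.0879] y [-0.0561 -0.0046  0.0543] z 0.0642 ((0.08893224596977234, 0.11945684254169464), 10.555699348449707)
scene dockplate 570 x [0.0809 0.1306] y [-0.0544 -0.0097  0.0535] z 0.0162 ((0.05085553601384163, 0.11636004596948624), 10.324325561523438)
scene dock 854 x [0.0051 0.1305] y [-0.0549 -0.0364  0.0483] z 0.0162 ((0.12939997017383575, 0.11636026948690414), 10.329922676086426)
[0.10295936 0.09889423] [ 0.51318956 -0.12234952  0.00266695]
```

```bash
cat >> h.py <<'E'
def goto(p,jaw=None,turn=None):
    """print shift in tool axes (cm) & turn (deg) to bring TCP to p, jaw axis to azimuth jaw (mod 180)"""
    o=bot.get_obs();M=R.from_euler('xyz',o['tcp_rot'],degrees=True).as_matrix()
    s=M.T@(np.array(p)-o['ee_pos'])*100
    z=M[:,2];az=np.degrees(np.arctan2(z[1],z[0])); out=''
    if jaw is not None:
        d=(jaw-az+90)%180-90; out=f'world yaw change {d:.1f} -> turn about tool x {-d:.1f}'   # tool x is down
    print('t',round(o['time'],2),'pos',o['ee_pos'].round(4),'jaw az',az.round(2),'tool x',M[:,0].round(3),'y',M[:,1].round(3),'shift',s.round(2),out,'q6',o['q'].round(1),'F',o['wrist_force'].round(1),'open',round(o['opening'],4))
E
python3 - <<'E'
from h import *
goto([.5177,.2245,.150],10.5)
E
```

```text
t 0.1 pos [0.1242 0.5356 0.2307] jaw az 76.95 tool x [-0.    -0.001 -1.   ] y [-0.974  0.226 -0.   ] shift [  8.09 -45.36 -21.41] world yaw change -66.4 -> turn about tool x 66.4 q6 [76.9  5.  10.  95.1 -0.  90. ] F [-0.2 -0.5 -0.3] open 0.0853
```

Emit:
{"op": "play_rows", "data": {"rows": [[[0, -2, -1], 5, 8.5], [[1, -5.5, -2.5], 11, 8.5], [[1.5, -9.5, -4.5], 17, 8.5], [[2, -13.5, -6.3], 23, 8.5], [[3, -17.5, -8.2], 29, 8.5], [[4, -21.5, -10.1], 35, 8.5], [[5, -25.5, -12], 41, 8.5], [[6, -29.5, -13.9], 47, 8.5], [[7, -33.5, -15.8], 53, 8.5], [[8, -37.5, -17.7], 59, 8.5], [[8.1, -41.5, -19.6], 64, 8.5], [[8.1, -44.5, -21], 66.4, 8.5]], "squeeze": 20}}

```text
time: 1.1
ee_pos: [0.494, 0.2423, 0.1502]
tcp_rot: [-165.5, 89.9, -155.3]
wrist_force: [0.4, 1.2, -0.3]
opening: 0.0847
```

```bash
python3 - <<'E'
from h import *
goto([.5177,.2245,.062],10.5)
for n in("scene","top"):
    im,d=bot.camera(n); np.savez(f"{n}1.npz",im=im,d=d)
    if n=="scene": crop(im,300,440,80,220,4,'pics/s1.png')
    else: crop(im,110,250,120,260,4,'pics/t1.png')
E
```

```text
t 1.1 pos [0.494  0.2423 0.1502] jaw az 10.26 tool x [-0.001 -0.001 -1.   ] y [-0.178  0.984 -0.   ] shift [ 8.82 -2.17  2.02] world yaw change 0.2 -> turn about tool x -0.2 q6 [ 26.1   4.2   0.3  86.2   0.  105.9] F [ 0.4  1.2 -0.3] open 0.0847
```

View pics/s1.png

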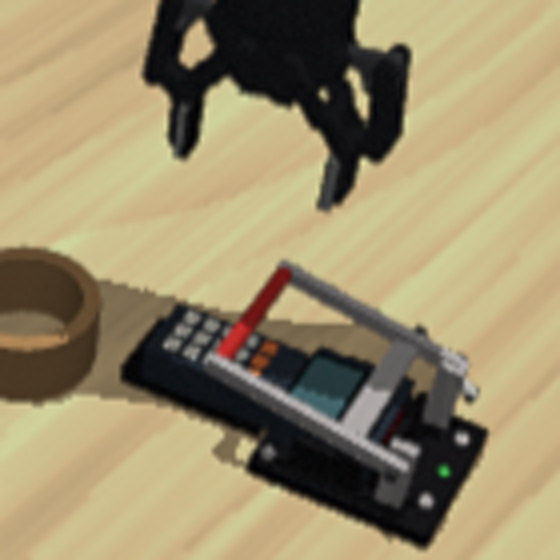

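Emit:
{"op": "play_rows", "data": {"rows": [[[0, 0, 0], 0, 8.5], [[0, 0, 0], 0, 8.5]]}}

```text
time: 1.37
ee_pos: [0.4928, 0.2442, 0.151]
tcp_rot: [-180.0, 89.9, -169.4]
wrist_force: [-0.7, 0.0, -0.3]
opening: 0.0849
```

```bash
python3 - <<'E'
from h import *
goto([.5177,.2245,.062],10.5)
E
```

```text
t 1.37 pos [0.4928 0.2442 0.151 ] jaw az 10.55 tool x [-0.001 -0.    -1.   ] y [-0.183  0.983 -0.   ] shift [ 8.9  -2.4   2.09] world yaw change -0.1 -> turn about tool x 0.1 q6 [ 26.4   4.1   0.3  86.2   0.  105.8] F [-0.7  0.  -0.3] open 0.0849
```

Emit:
{"op": "play_rows", "data": {"rows": [[[1, -1.2, 1], 0, 8.5], [[3, -2.4, 2.1], 0, 8.5], [[5, -2.4, 2.1], 0, 8.5], [[7, -2.4, 2.1], 0, 8.5], [[8.3, -2.4, 2.1], 0, 8.5], [[9, -2.4, 2.1], 0, 5], [[9, -2.4, 2.1], 0, 3]]}}

```text
time: 1.95
ee_pos: [0.517, 0.225, 0.0601]
tcp_rot: [-169.0, 89.9, -158.3]
wrist_force: [0.5, -1.0, 0.5]
opening: 0.0635
```

```bash
python3 - <<'E'
from h import *
goto([.5177,.2245,.061],10.5)
for n in("scene","top"):
    im,d=bot.camera(n); np.savez(f"{n}2.npz",im=im,d=d)
    if n=="scene": crop(im,300,440,80,220,4,'pics/s2.png')
E
```

```text
t 1.95 pos [0.517  0.225  0.0601] jaw az 10.64 tool x [-0.002 -0.001 -1.   ] y [-0.185  0.983 -0.   ] shift [-0.09 -0.06  0.06] world yaw change -0.1 -> turn about tool x 0.1 q6 [ 23.5   7.1  -6.5  76.5   0.  102.9] F [ 0.5 -1.   0.5] open 0.0635
```

View pics/s2.png

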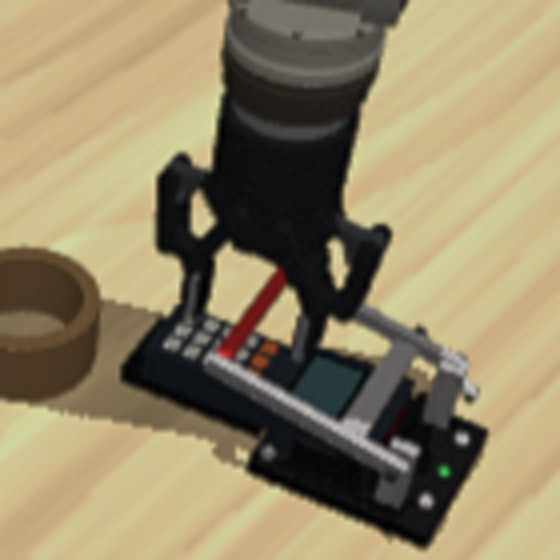

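Fingers straddle the red bar (about 255,310 in the crop), well clear of the terminal. Close.

Emit:
{"op": "play_rows", "data": {"rows": [[[0, 0, 0], 0, 0.8], [[0, 0, 0], 0, 0.8], [[0, 0, 0], 0, 0.8], [[0, 0, 0], 0, 0.8], [[0, 0, 0], 0, 0.8], [[0, 0, 0], 0, 0.8], [[0, 0, 0], 0, 0.8], [[0, 0, 0], 0, 0.8]], "squeeze": 25}}

```text
time: 2.72
ee_pos: [0.5177, 0.2246, 0.0622]
tcp_rot: [127.6, 90.0, 138.2]
wrist_force: [-5.3, -1.1, 5.7]
opening: 0.0112
```

```bash
python3 - <<'E'
from h import *
goto([.5177,.2245,.061],10.5)
p0=np.array([-11.8,2.3])
for th in np.arange(0,1.85,.1):
    c,s=np.cos(th),np.sin(th); p=np.array([c*p0[0]+s*p0[1],-s*p0[0]+c*p0[1]]); print(th.round(1),'tool x',(-(p-p0)[1]).round(2),'z',(p-p0)[0].round(2))
E
```

```text
t 2.72 pos [0.5177 0.2246 0.0622] jaw az 10.55 tool x [-0.001  0.001 -1.   ] y [-0.183  0.983  0.001] shift [ 0.12 -0.01 -0.  ] world yaw change -0.1 -> turn about tool x 0.1 q6 [ 23.4   7.   -6.4  76.6   0.  102.9] F [-5.3 -1.1  5.7] open 0.0112
0.0 tool x -0.0 z 0.0
0.1 tool x -1.17 z 0.29
0.2 tool x -2.3 z 0.69
0.3 tool x -3.38 z 1.21
0.4 tool x -4.41 z 1.83
0.5 tool x -5.38 z 2.55
0.6 tool x -6.26 z 3.36
0.7 tool x -7.06 z 4.26
0.8 tool x -7.77 z 5.23
0.9 tool x -8.37 z 6.27
1.0 tool x -8.87 z 7.36
1.1 tool x -9.26 z 8.5
1.2 tool x -9.53 z 9.67
1.3 tool x -9.69 z 10.86
1.4 tool x -9.72 z 12.06
1.5 tool x -9.63 z 13.26
1.6 tool x -9.43 z 14.44
1.7 tool x -9.11 z 15.6
1.8 tool x -8.67 z 16.72
```

Emit:
{"op": "play_rows", "data": {"rows": [[[-0.6, 0, 0.15], 0, 0.8], [[-1.17, 0, 0.29], 0, 0.8], [[-1.75, 0, 0.48], 0, 0.8], [[-2.3, 0, 0.69], 0, 0.8], [[-2.85, 0, 0.94], 0, 0.8], [[-3.38, 0, 1.21], 0, 0.8], [[-3.9, 0, 1.5], 0, 0.8], [[-4.41, 0, 1.83], 0, 0.8], [[-4.9, 0, 2.18], 0, 0.8], [[-5.38, 0, 2.55], 0, 0.8]]}}

```text
time: 3.55
ee_pos: [0.5408, 0.2288, 0.116]
tcp_rot: [175.7, 89.7, -173.8]
wrist_force: [-17.2, -1.5, 9.3]
opening: 0.011
```

```bash
python3 - <<'E'
from h import *
goto([.5177,.2245,.061],10.5)
im,d=bot.camera('scene'); crop(im,300,440,80,220,4,'pics/s3.png')
E
```

```text
t 3.55 pos [0.5408 0.2288 0.116 ] jaw az 10.58 tool x [-0.005 -0.001 -1.   ] y [-0.184  0.983  0.   ] shift [ 5.51 -0.   -2.32] world yaw change -0.1 -> turn about tool x 0.1 q6 [2.290e+01 9.600e+00 2.400e+00 8.310e+01 1.000e-01 1.023e+02] F [-17.2  -1.5   9.3] open 0.011
```

View pics/s3.png

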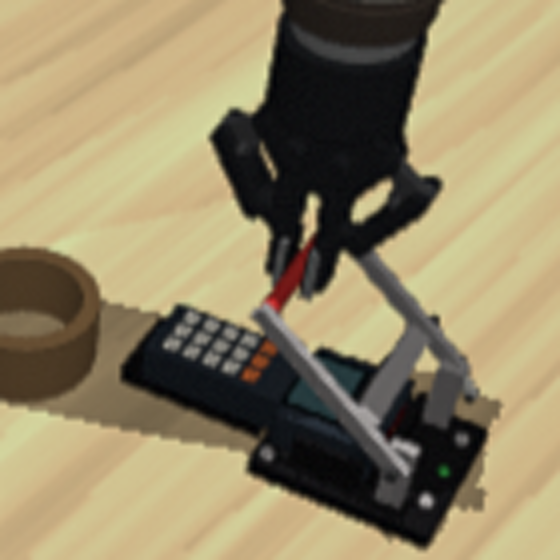

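Emit:
{"op": "play_rows", "data": {"rows": [[[-0.88, 0, 0.66], 0, 0.8], [[-1.68, 0, 1.56], 0, 0.8], [[-2.39, 0, 2.53], 0, 0.8], [[-2.99, 0, 3.57], 0, 0.8], [[-3.49, 0, 4.66], 0, 0.8], [[-3.88, 0, 5.8], 0, 0.8], [[-4.15, 0, 6.97], 0, 0.8], [[-4.31, 0, 8.16], 0, 0.8], [[-4.34, 0, 9.36], 0, 0.8], [[-4.25, 0, 10.56], 0, 0.8], [[-4.05, 0, 11.74], 0, 0.8]]}}

```text
time: 4.52
ee_pos: [0.66, 0.2508, 0.1568]
tcp_rot: [6.1, 89.9, 16.6]
wrist_force: [0.1, 2.0, 4.0]
opening: 0.0109
```

```bash
python3 - <<'E'
from h import *
goto([.5177,.2245,.061],10.5)
im,d=bot.camera('scene'); crop(im,300,460,40,220,3,'pics/s4.png')
E
```

```text
t 4.52 pos [0.66   0.2508 0.1568] jaw az 10.54 tool x [ 0.002  0.001 -1.   ] y [-0.183  0.983  0.   ] shift [ 9.550e+00  1.000e-02 -1.449e+01] world yaw change -0.0 -> turn about tool x 0.0 q6 [ 20.8  26.5  28.1  91.4  -0.  100.3] F [0.1 2.  4. ] open 0.0109
```

View pics/s4.png

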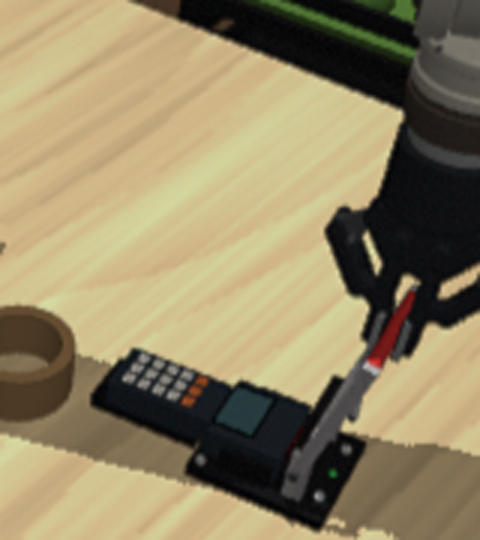

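Emit:
{"op": "play_rows", "data": {"rows": [[[0, 0, 0], 0, 2], [[0, 0, 0], 0, 3], [[0, 0, 0], 0, 4], [[-1, 0, 0], 0, 4.5], [[-3, 0, 0], 0, 6], [[-5, 0, 0], 0, 7], [[-6, 0, -2], 0, 8.5], [[-6, 0, -5], -7, 8.5], [[-6, 0, -8], -14, 8.5], [[-6, 0, -11], -21, 8.5], [[-6, 0, -13], -28, 8.5], [[-6, 0, -14], -35, 8.5]]}}

```text
time: 5.57
ee_pos: [0.5184, 0.2244, 0.2177]
tcp_rot: [-19.9, 89.9, 26.0]
wrist_force: [-0.2, -0.3, 0.1]
opening: 0.0851
```

Emit:
{"op": "play_rows", "data": {"rows": [[[0, 0, 0], -7, 8.5], [[0, 0, 0], -14, 8.5], [[0, 0, 0], -21, 8.5], [[0, 0, 0], -28, 8.5], [[0, 0, 0], -35, 8.5], [[0, 0, 0], -42, 8.5], [[0, 0, 0], -49, 8.5], [[0, 0, 0], -55, 8.5], [[0, 0, 0], -55, 8.5]]}}

```text
time: 6.32
ee_pos: [0.5206, 0.2249, 0.2168]
tcp_rot: [-79.4, 90.0, 21.4]
wrist_force: [0.1, -0.3, -0.5]
opening: 0.0851
```

```bash
python3 - <<'E'
from h import *
goto([.5345,.2275,.08],100.5)
im,d=bot.camera('scene'); crop(im,300,460,40,220,4,'pics/s5.png');np.savez("scene5.npz",im=im,d=d)
im,d=bot.camera('top'); crop(im,110,250,120,260,4,'pics/t5.png');np.savez("top5.npz",im=im,d=d)
E
```

```text
t 6.32 pos [0.5206 0.2249 0.2168] jaw az 100.82 tool x [ 0.001  0.    -1.   ] y [-0.982 -0.188 -0.001] shift [ 1.369e+01 -1.400e+00 -1.000e-02] world yaw change -0.3 -> turn about tool x 0.3 q6 [23.4  7.  10.7 93.6 -0.  12.5] F [ 0.1 -0.3 -0.5] open 0.0851
```

View pics/s5.png

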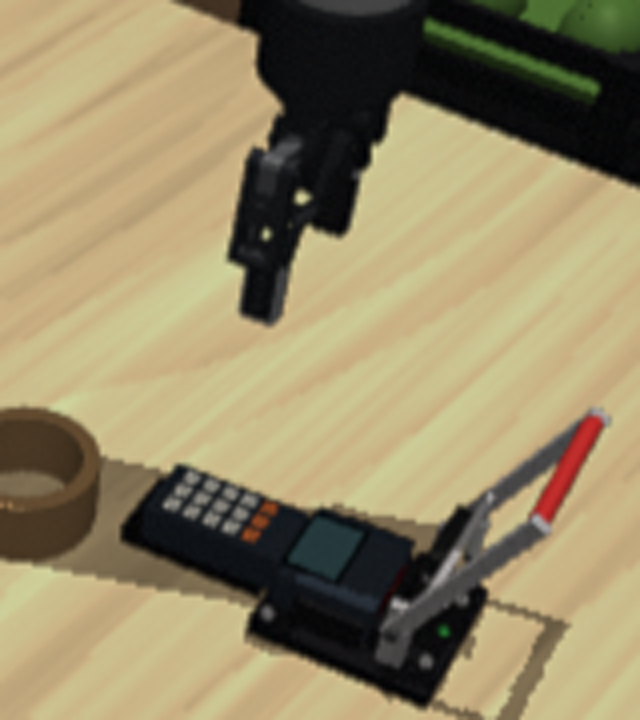

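View pics/t5.png

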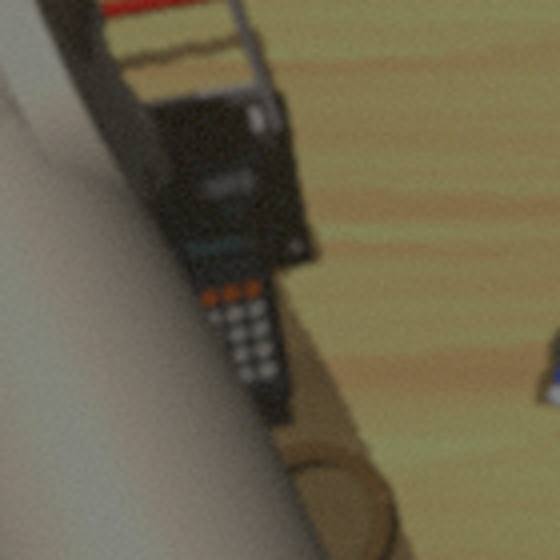

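```bash
python3 - <<'E'
from h import *
s=np.load('scene5.npz')
a=np.radians(10.5);ex=np.array([np.cos(a),np.sin(a)]);ey=np.array([-ex[1],ex[0]]);o=np.array([.5374,.228])
Q=cloud('scene',s['d']);x=(Q[...,:2]-o)@ex;y=(Q[...,:2]-o)@ey
g=(abs(x)<.1)&(abs(y)<.06)&(Q[...,2]>.042)&(Q[...,2]<.051)
k,l,st,c=cv2.connectedComponentsWithStats(g.astype(np.uint8));i=1+st[1:,4].argmax();g=l==i
print(g.sum(),np.percentile(x[g],[0.5,99.5]),np.median(Q[g][:,2]))
for x0 in np.arange(-.075,.085,.015):
    h=g&(abs(x-x0)<.0075); print(x0.round(3),y[h].min().round(4),y[h].max().round(4),((y[h].min()+y[h].max())/2).round(4))
E
```

```text
1088 [-0.07656411  0.0809523 ] 0.04615979459349495
-0.075 -0.0242 0.0252 0.0005
-0.06 -0.0258 0.0259 0.0001
-0.045 -0.0249 0.0243 -0.0003
-0.03 -0.0251 0.024 -0.0006
-0.015 -0.0242 0.0253 0.0005
0.0 -0.0241 0.0257 0.0008
0.015 -0.0328 0.0345 0.0008
0.03 -0.0363 0.0359 -0.0002
0.045 -0.0344 0.034 -0.0002
0.06 -0.0341 0.0367 0.0013
0.075 -0.0329 0.0363 0.0017
```

```bash
python3 - <<'E'
from h import *
s=np.load('scene5.npz')
a=np.radians(10.6);ex=np.array([np.cos(a),np.sin(a)]);ey=np.array([-ex[1],ex[0]]);o=np.array([.5384,.2283])
Q=cloud('scene',s['d']);x=(Q[...,:2]-o)@ex;y=(Q[...,:2]-o)@ey
for y0 in(-.05,-.045,-.04):
    for x0 in np.arange(-.02,.06,.005):
        h=(abs(x-x0)<.0025)&(abs(y-y0)<.0025); print(y0,x0.round(3),Q[h][:,2].round(4)[:4])
for z in(0,.016): 
    p=onz('scene',362.5,197.5,z)[:2]-o; print(p@ex,p@ey)
E
```

```text
-0.05 -0.02 [0.3315 0.3317 0.332  0.2815]
-0.05 -0.015 [0.3323 0.3316 0.3311 0.3307]
-0.05 -0.01 [0.2889 0.2852 0.282  0.2633]
-0.05 -0.005 [0.2916 0.2881 0.2857 0.2845]
-0.05 0.0 [ 0.0002 -0.0006]
-0.05 0.005 [ 0.0012 -0.0007]
-0.05 0.01 [ 0.0149  0.0139  0.004  -0.0004]
-0.05 0.015 [0.0172 0.0137 0.0172 0.0106]
-0.05 0.02 [0.0185 0.0129 0.0094 0.0072]
-0.05 0.025 [0.019  0.014  0.0097 0.0123]
-0.05 0.03 [0.0151 0.0149 0.0168 0.0132]
-0.05 0.035 [0.0161 0.0174 0.0136 0.0117]
-0.05 0.04 [0.0141 0.0144 0.013  0.0136]
-0.05 0.045 [0.0157 0.0131 0.0142 0.0102]
-0.05 0.05 [0.0162 0.0129 0.0156 0.0097]
-0.05 0.055 [0.0159 0.0171 0.0119 0.0141]
-0.045 -0.02 [0.4586 0.4563 0.454  0.4396]
-0.045 -0.015 [0.458  0.4592 0.4534 0.4524]
-0.045 -0.01 [0.4399 0.3314 0.3291 0.3273]
-0.045 -0.005 [0.3282 0.2938 0.2939 0.2928]
-0.045 0.0 [ 0.0005 -0.     -0.0009]
-0.045 0.005 [-0.0001 -0.0002  0.0001]
-0.045 0.01 [ 0.0167 -0.0006]
-0.045 0.015 [0.019  0.0162 0.0146]
-0.045 0.02 [0.0181 0.0133 0.0136]
-0.045 0.025 [0.0196 0.0164 0.0161 0.0161]
-0.045 0.03 [0.0151 0.0162]
-0.045 0.035 [0.023  0.0159 0.0
[... 185 characters left out ...]
04 -0.02 [0.4605 0.4603 0.4594 0.4596]
-0.04 -0.015 [0.4611 0.4601 0.4606 0.4608]
-0.04 -0.01 [0.4619 0.4598 0.4598 0.4597]
-0.04 -0.005 [0.4597 0.459  0.4594 0.4593]
-0.04 0.0 [0.4596 0.4599 0.4581 0.4584]
-0.04 0.005 [0.4571 0.4557 0.0012 0.0021]
-0.04 0.01 []
-0.04 0.015 [0.0178 0.0172 0.0185 0.0136]
-0.04 0.02 [0.0181 0.0174]
-0.04 0.025 [0.0174 0.0174 0.0163]
-0.04 0.03 [0.0156 0.0174 0.0169 0.014 ]
-0.04 0.035 [0.0369 0.0369 0.0334 0.0288]
-0.04 0.04 [0.0399 0.04   0.0369 0.0322]
-0.04 0.045 [0.0384 0.0398 0.0381 0.0387]
-0.04 0.05 [0.0381 0.0389 0.0393 0.0364]
-0.04 0.055 [0.0388 0.0372 0.0378 0.0343]
0.012996009434630858 -0.044537038427625596
0.01715397876903292 -0.058638782652754406
```

Emit:
{"op": "play_rows", "data": {"rows": [[[2, -0.7, 0], 0, 8.5], [[5, -1.3, 0], 0, 8.5], [[9, -1.3, 0], 0, 8.5], [[12, -1.3, 0], 0, 8.5], [[14.5, -1.3, 0], 0, 8.5], [[16.5, -1.3, 0], 0, 8.5], [[18, -1.3, 0], 0, 8.5], [[19, -1.3, 0], 0, 8.5], [[19.5, -1.3, 0], 0, 8.5], [[19.5, -1.3, 0], 0, 7.5]]}}

```text
time: 7.25
ee_pos: [0.5335, 0.2272, 0.0201]
tcp_rot: [103.3, 89.9, -156.3]
wrist_force: [-1.0, -0.8, 1.2]
opening: 0.0759
```

```bash
python3 - <<'E'
from h import *
goto([.5335,.2274,.021],100.6)
im,d=bot.camera('scene'); crop(im,300,460,40,220,4,'pics/s6.png')
E
```

```text
t 7.25 pos [0.5335 0.2272 0.0201] jaw az 100.46 tool x [-0.001 -0.    -1.   ] y [-0.983 -0.182  0.001] shift [-0.09 -0.01  0.02] world yaw change 0.1 -> turn about tool x -0.1 q6 [23.1 10.3 -7.4 72.3 -0.  12.6] F [-1.  -0.8  1.2] open 0.0759
```

View pics/s6.png

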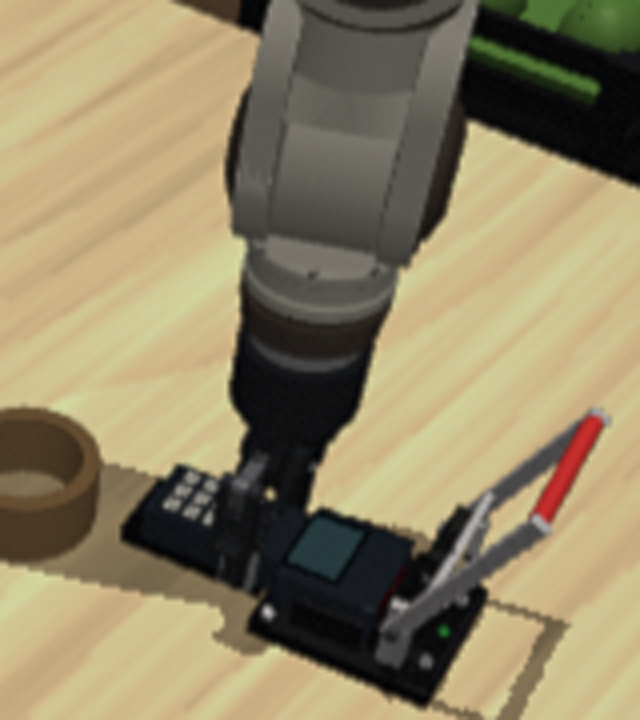

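Emit:
{"op": "play_rows", "data": {"rows": [[[0.2, 0, 0], 0, 6.5], [[0.2, 0, 0], 0, 5.5], [[0.2, 0, 0], 0, 4], [[0.2, 0, 0], 0, 4], [[0.2, 0, 0], 0, 4], [[0.2, 0, 0], 0, 4], [[0.2, 0, 0], 0, 4], [[0.2, 0, 0], 0, 4]], "squeeze": 50}}

```text
time: 7.97
ee_pos: [0.5344, 0.2277, 0.0198]
tcp_rot: [-75.1, 89.9, 25.4]
wrist_force: [-0.8, -0.0, 5.5]
opening: 0.0493
```

Emit:
{"op": "play_rows", "data": {"rows": [[[-0.5, 0, 0], 0, 4], [[-1.5, 0, 0], 0, 4], [[-2.5, 0, 0], 0, 4], [[-4, 0, 0], 0, 4], [[-5, 0, 0], 0, 4]]}}

```text
time: 8.38
ee_pos: [0.5342, 0.2275, 0.0706]
tcp_rot: [-79.8, 89.9, 20.7]
wrist_force: [0.7, -1.0, -3.1]
opening: 0.0486
```

```bash
python3 - <<'E'
from h import *
goto([.588,-.3088,.25],95.5)
im,d=bot.camera('scene'); crop(im,300,460,40,220,4,'pics/s7.png');np.savez("scene7.npz",im=im,d=d)
E
```

```text
t 8.38 pos [0.5342 0.2275 0.0706] jaw az 100.54 tool x [ 0.001  0.    -1.   ] y [-0.983 -0.183 -0.001] shift [-17.95   4.5  -53.7 ] world yaw change -5.0 -> turn about tool x 5.0 q6 [23.1  9.  -3.3 77.7 -0.  12.5] F [ 0.7 -1.  -3.1] open 0.0486
```

View pics/s7.png

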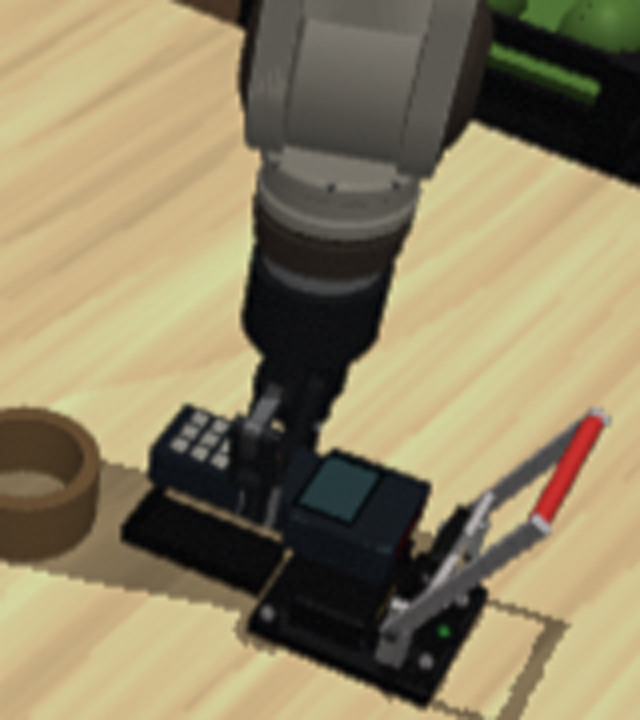

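```bash
python3 - <<'E'
from h import *
t=np.load('top0.npz');h=cv2.cvtColor(t['im'],cv2.COLOR_BGR2HSV)
P=cloud('top',t['d']);g=(P[...,2]>.03)&(P[...,0]>.3)&(P[...,0]<.6)&(P[...,1]<.12)&(P[...,1]>-.05)
print(P[g].min(0),P[g].max(0),np.median(P[g],0)); print(proj('top',[[.37,-.08,.035]]))
for f in('top0','scene0'):
    n=f[:-1];P=cloud(n,np.load(f+'.npz')['d']);g=(P[...,2]>.05)&(P[...,2]<.08)&(P[...,0]>.3)&(P[...,0]<.46)&(P[...,1]<-.03)&(P[...,1]>-.25)
    print('carton/pull',cv2.boxPoints(cv2.minAreaRect(P[g][:,:2].astype(np.float32))))
E
```

```text
[ 0.43231919 -0.04849831  0.031242  ] [0.50672899 0.01371745 0.20609848] [ 0.46387198 -0.01892211  0.14198932]
[[285.59826432 252.52786505]]
carton/pull [[ 0.32741448 -0.22236615]
 [ 0.45209286 -0.22763571]
 [ 0.4603192  -0.03299952]
 [ 0.33564082 -0.02772996]]
carton/pull [[ 0.32860115 -0.18508118]
 [ 0.43049148 -0.18725353]
 [ 0.43156776 -0.13677084]
 [ 0.32967743 -0.1345985 ]]
```

Emit:
{"op": "play_rows", "data": {"rows": [[[-3, 0, 0], 0, 4], [[-6, 0, 0], 0, 4], [[-9, 0, 0], 0, 4], [[-12, 0, 0], 0, 4], [[-15, 0, 0], 0, 4], [[-17, 0, -1], 0, 4], [[-18, 0, -3], 0.5, 4], [[-18, 0.3, -6], 1, 4], [[-18, 0.6, -9], 1.5, 4], [[-18, 1, -12], 2, 4], [[-18, 1.3, -15], 2.5, 4], [[-18, 1.6, -18], 3, 4]]}}

```text
time: 9.43
ee_pos: [0.551, 0.0461, 0.2489]
tcp_rot: [-95.5, 90.0, 2.0]
wrist_force: [-0.3, 0.2, -2.5]
opening: 0.0489
```

Emit:
{"op": "play_rows", "data": {"rows": [[[0, 0.3, -3], 0.3, 4], [[0, 0.5, -6], 0.6, 4], [[0, 0.8, -9], 0.9, 4], [[0, 1, -12], 1.2, 4], [[0, 1.2, -15], 1.5, 4], [[0, 1.4, -18], 2, 4], [[0, 1.8, -21], 2, 4], [[0, 2.1, -24], 2, 4], [[0, 2.4, -27], 2, 4], [[0, 2.6, -30], 2, 4], [[0, 2.8, -33], 2, 4], [[0, 2.9, -35], 2, 4]]}}

```text
time: 10.43
ee_pos: [0.568, -0.306, 0.2483]
tcp_rot: [136.3, 90.0, -128.2]
wrist_force: [0.1, -0.1, -3.5]
opening: 0.049
```

```bash
python3 - <<'E'
from h import *
goto([.588,-.3088,.13],95.5)
im,d=bot.camera('scene'); cv2.imwrite('pics/s8.png',im);np.savez("scene8.npz",im=im,d=d)
E
```

```text
t 10.43 pos [ 0.568  -0.306   0.2483] jaw az 95.47 tool x [-0. -0. -1.] y [-0.995 -0.095  0.   ] shift [11.83 -1.97 -0.47] world yaw change 0.0 -> turn about tool x -0.0 q6 [-28.3  19.4  28.9  99.5  -0.  -33.8] F [ 0.1 -0.1 -3.5] open 0.049
```

View pics/s8.png

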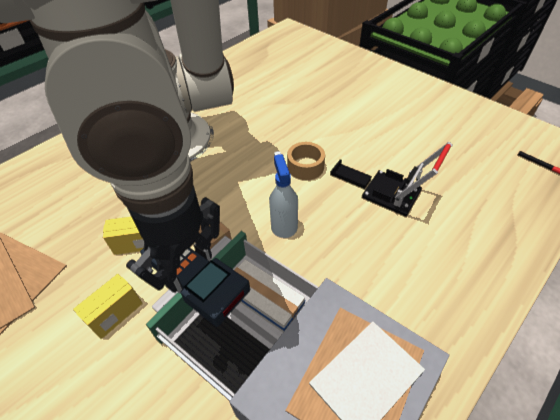

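```bash
python3 - <<'E'
from h import *
a=np.radians(5.5);ex=np.array([np.cos(a),np.sin(a)]);ey=np.array([-ex[1],ex[0]]);o=np.array([.588,-.3088])
for f in('top0','scene0'):
    n=f[:-1];Q=cloud(n,np.load(f+'.npz')['d']);x=(Q[...,:2]-o)@ex;y=(Q[...,:2]-o)@ey
    g=(abs(x)<.03)&(abs(y)<.1)
    for nm,z0,z1 in(('wall',.068,.08),('div',.058,.067),('floor',.012,.028)):
        h=g&(Q[...,2]>z0)&(Q[...,2]<z1); hist,e=np.histogram(y[h],np.arange(-.1,.1,.004)); print(f,nm,[(round(e[i]+.002,3),int(c)) for i,c in enumerate(hist) if c])
    g=(abs(y)<.03)&(abs(x)<.14)
    h=g&(Q[...,2]>.012)&(Q[...,2]<.028); print('floor x',np.percentile(x[h],[1,99])); h=g&(Q[...,2]>.09); print('carcass edge',np.percentile(x[h&(x>0)],[0,2]),'panel', np.percentile(x[g&(Q[...,2]>.08)&(x<-.08)],[2,50,98]))
    # measured terminal
s=np.load('scene8.npz');Q=cloud('scene',s['d']);x=(Q[...,:2]-o)@ex;y=(Q[...,:2]-o)@ey
g=(abs(x)<.15)&(abs(y)<.06)&(Q[...,2]>.268)&(Q[...,2]<.285);print(g.sum(),x[g].min(),x[g].max(),y[g&(x>.02)].min(),y[g&(x>.02)].max(),np.median(Q[g][:,2]))
E
```

```text
top0 wall [(np.float64(-0.062), 18), (np.float64(-0.058), 29), (np.float64(0.058), 1), (np.float64(0.062), 1)]
top0 div [(np.float64(-0.058), 25), (np.float64(0.058), 20), (np.float64(0.062), 36), (np.float64(0.086), 13), (np.float64(0.09), 23), (np.float64(0.094), 20)]
top0 floor [(np.float64(-0.058), 40), (np.float64(-0.054), 24), (np.float64(-0.05), 30), (np.float64(-0.046), 32), (np.float64(-0.042), 29), (np.float64(-0.038), 33), (np.float64(-0.034), 29), (np.float64(-0.03), 33), (np.float64(-0.026), 30), (np.float64(-0.022), 34), (np.float64(-0.018), 30), (np.float64(-0.014), 30), (np.float64(-0.01), 36), (np.float64(-0.006), 28), (np.float64(-0.002), 36), (np.float64(0.002), 30), (np.float64(0.006), 28), (np.float64(0.01), 29), (np.float64(0.014), 33), (np.float64(0.018), 33), (np.float64(0.022), 32), (np.float64(0.026), 31), (np.float64(0.03), 30), (np.float64(0.034), 31), (np.float64(0.038), 32), (np.float64(0.042), 33), (np.float64(0.046), 35), (np.float64(0.05), 4), (np.float64(0.062), 24), (np.float64(0.066), 33), (np.float64(0.07), 31), (np.float64(0.074), 32), (np.float6
[... 743 characters left out ...]
.002), 67), (np.float64(0.006), 69), (np.float64(0.01), 66), (np.float64(0.014), 66), (np.float64(0.018), 65), (np.float64(0.022), 66), (np.float64(0.026), 64), (np.float64(0.03), 60), (np.float64(0.034), 68), (np.float64(0.038), 60), (np.float64(0.042), 60), (np.float64(0.046), 64), (np.float64(0.05), 43), (np.float64(0.054), 64), (np.float64(0.058), 82), (np.float64(0.062), 6), (np.float64(0.078), 12), (np.float64(0.082), 59), (np.float64(0.086), 84), (np.float64(0.09), 6)]
floor x [-0.09547433  0.07693713]
carcass edge [0.09850663 0.09969675] panel [-0.12768408 -0.10925408 -0.09454141]
3234 -0.09523269466827712 0.06579728002211566 -0.03039276655874824 0.039789328722315 0.27449259743435583
```

Emit:
{"op": "play_rows", "data": {"rows": [[[1, -0.8, -0.2], 0, 4], [[4, -1.45, -0.45], 0, 4], [[7, -1.45, -0.45], 0, 4], [[10, -1.45, -0.45], 0, 4], [[12.5, -1.45, -0.45], 0, 4], [[14.5, -1.45, -0.45], 0, 4], [[16, -1.45, -0.45], 0, 4], [[17, -1.45, -0.45], 0, 4], [[18, -1.45, -0.45], 0, 4], [[18, -1.45, -0.45], 0, 4]]}}

```text
time: 11.32
ee_pos: [0.5827, -0.3054, 0.0664]
tcp_rot: [54.1, 89.9, 149.6]
wrist_force: [-0.6, 0.3, -3.8]
opening: 0.0491
```

```bash
python3 - <<'E'
from h import *
goto([.583,-.3093,.026],95.5)
im,d=bot.camera('scene'); crop(im,120,320,180,400,3,'pics/s9.png')
E
```

```text
t 11.32 pos [ 0.5827 -0.3054  0.0664] jaw az 95.59 tool x [-0.002  0.001 -1.   ] y [-0.995 -0.097  0.002] shift [ 4.04  0.   -0.4 ] world yaw change -0.1 -> turn about tool x 0.1 q6 [-27.7  19.8   9.3  79.6   0.  -33.2] F [-0.6  0.3 -3.8] open 0.0491
```

View pics/s9.png

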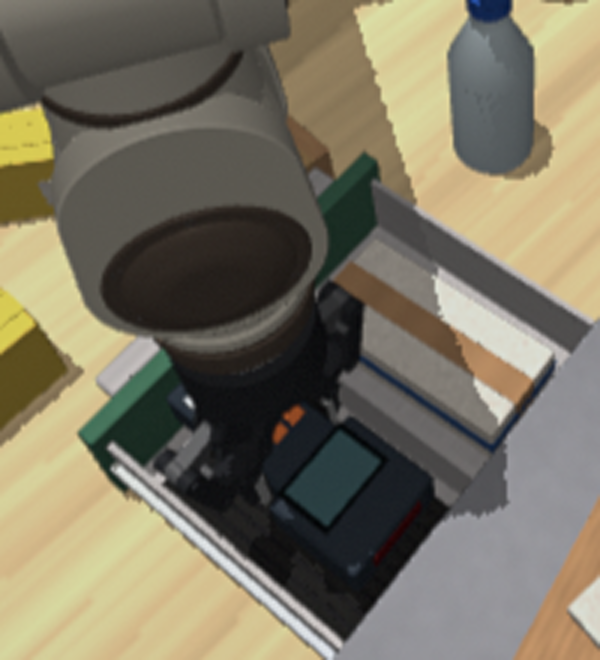

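Emit:
{"op": "play_rows", "data": {"rows": [[[0.6, 0, -0.3], 0, 4], [[1.4, 0, -0.3], 0, 4], [[2.1, 0, -0.3], 0, 4], [[2.7, 0, -0.3], 0, 4], [[3.1, 0, -0.3], 0, 4], [[3.5, 0, -0.3], 0, 4], [[3.7, 0, -0.3], 0, 4], [[3.8, 0, -0.3], 0, 4], [[3.8, 0, -0.3], 0, 4]]}}

```text
time: 12.12
ee_pos: [0.5834, -0.3093, 0.0305]
tcp_rot: [49.3, 90.0, 144.8]
wrist_force: [0.3, -0.1, -3.6]
opening: 0.049
```

```bash
python3 - <<'E'
from h import *
goto([.583,-.3093,.026],95.5)
E
```

```text
t 12.12 pos [ 0.5834 -0.3093  0.0305] jaw az 95.55 tool x [-0.  0. -1.] y [-0.995 -0.097  0.   ] shift [0.45 0.04 0.01] world yaw change -0.1 -> turn about tool x 0.1 q6 [-27.9  20.7   6.4  75.7   0.  -33.5] F [ 0.3 -0.1 -3.6] open 0.049
```

Emit:
{"op": "play_rows", "data": {"rows": [[[0.1, 0, 0], 0, 4], [[0.2, 0, 0], 0, 4], [[0.3, 0, 0], 0, 4], [[0.3, 0, 0], 0, 4]]}}

```text
time: 12.45
ee_pos: [0.5834, -0.3093, 0.0275]
tcp_rot: [83.7, 90.0, 179.2]
wrist_force: [0.1, -0.0, -3.4]
opening: 0.0492
```

Emit:
{"op": "play_rows", "data": {"rows": [[[0.05, 0, 0], 0, 4], [[0.1, 0, 0], 0, 4], [[0.15, 0, 0], 0, 4], [[0.15, 0, 0], 0, 4]]}}

```text
time: 12.78
ee_pos: [0.5834, -0.3094, 0.026]
tcp_rot: [58.9, 90.0, 154.4]
wrist_force: [-0.4, 0.0, -3.6]
opening: 0.0494
```

Emit:
{"op": "play_rows", "data": {"rows": [[[0.05, 0, 0], 0, 4], [[0.1, 0, 0], 0, 4], [[0.1, 0, 0], 0, 4], [[0.1, 0, 0], 0, 4]]}}

```text
time: 13.12
ee_pos: [0.5837, -0.3093, 0.0258]
tcp_rot: [-107.8, 90.0, -12.2]
wrist_force: [-1.9, 1.8, 3.8]
opening: 0.0492
```

Emit:
{"op": "play_rows", "data": {"rows": [[[0.05, 0, 0], 0, 4], [[0.1, 0, 0], 0, 4], [[0.1, 0, 0], 0, 4], [[0.1, 0, 0], 0, 4]]}}

```text
time: 13.45
ee_pos: [0.5842, -0.3093, 0.0258]
tcp_rot: [-105.1, 89.9, -9.6]
wrist_force: [-1.1, 3.4, 8.9]
opening: 0.0492
```

Emit:
{"op": "play_rows", "data": {"rows": [[[-0.1, 0, 0], 0, 5.2], [[-0.1, 0, 0], 0, 5.6], [[-0.1, 0, 0], 0, 6], [[-0.1, 0, 0], 0, 6.2], [[-0.1, 0, 0], 0, 6.2], [[-0.1, 0, 0], 0, 6.2]]}}

```text
time: 13.95
ee_pos: [0.5834, -0.3094, 0.0249]
tcp_rot: [65.8, 90.0, 161.3]
wrist_force: [-0.2, -0.6, 0.5]
opening: 0.0615
```

```bash
python3 - <<'E'
from h import *
goto([.583,-.3093,.026],95.5)
im,d=bot.camera('scene'); crop(im,120,320,180,400,3,'pics/s10.png')
E
```

```text
t 13.95 pos [ 0.5834 -0.3094  0.0249] jaw az 95.55 tool x [-0.  0. -1.] y [-0.995 -0.097  0.   ] shift [-0.11  0.04  0.01] world yaw change -0.0 -> turn about tool x 0.0 q6 [-27.9  20.9   6.   75.1  -0.  -33.5] F [-0.2 -0.6  0.5] open 0.0615
```

View pics/s10.png

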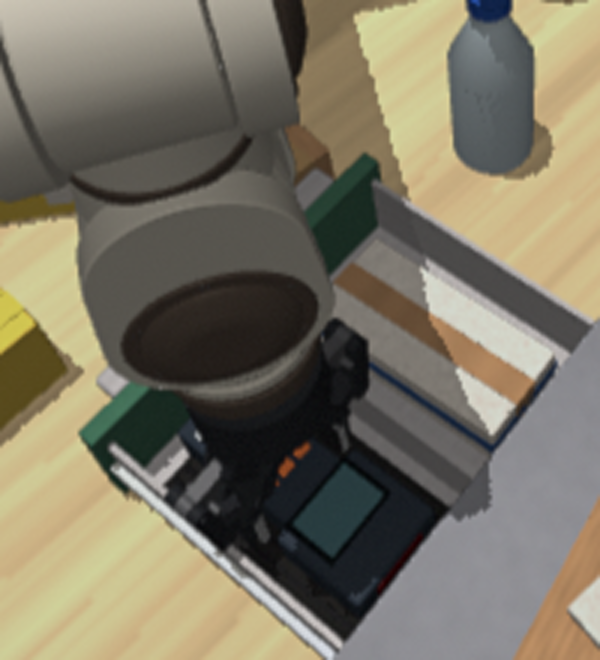

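Emit:
{"op": "play_rows", "data": {"rows": [[[-1, 0, 0], 0, 6.2], [[-3, 0, 0], 0, 6.2], [[-6, 0, 0], 0, 6.2], [[-9, 0, 0], 0, 6], [[-12, 0, 0], 0, 4], [[-13, 2, 0.7], 0, 2], [[-13, 5, 1.5], 0, 0], [[-13, 8, 2.3], 0, 0], [[-13, 11, 3.1], 0, 0], [[-13, 14, 4], 0, 0], [[-13, 15.9, 4.5], 0, 0], [[-13, 15.9, 4.5], 0, 0]]}}

```text
time: 15.0
ee_pos: [0.418, -0.2795, 0.1568]
tcp_rot: [-150.6, 89.9, -55.2]
wrist_force: [-0.8, 0.2, 0.0]
opening: -0.0002
```

```bash
python3 - <<'E'
from h import *
goto([.4204,-.2794,.066],95.5)
im,d=bot.camera('scene'); crop(im,120,320,180,400,3,'pics/s11.png')
np.savez("scene11.npz",im=im,d=d)
Q=cloud('scene',d)
a=np.radians(5.5);ex=np.array([np.cos(a),np.sin(a)]);ey=np.array([-ex[1],ex[0]]);o=np.array([.588,-.3088])
x=(Q[...,:2]-o)@ex;y=(Q[...,:2]-o)@ey
g=(abs(x)<.1)&(abs(y)<.055)&(Q[...,2]>.044)&(Q[...,2]<.062)
print(g.sum(),np.percentile(x[g],[.5,99.5]),np.percentile(y[g],[.5,99.5]),np.percentile(Q[g][:,2],[5,50,95]))
E
```

```text
t 15.0 pos [ 0.418  -0.2795  0.1568] jaw az 95.48 tool x [ 0.001 -0.001 -1.   ] y [-0.995 -0.095 -0.   ] shift [ 9.08 -0.23 -0.01] world yaw change 0.0 -> turn about tool x -0.0 q6 [-33.8  -2.4  -5.7  86.7  -0.  -39.2] F [-0.8  0.2  0. ] open -0.0002
3118 [-0.09536244  0.08031827] [-0.04661156  0.04776152] [0.0485318  0.05208324 0.05468673]
```

View pics/s11.png

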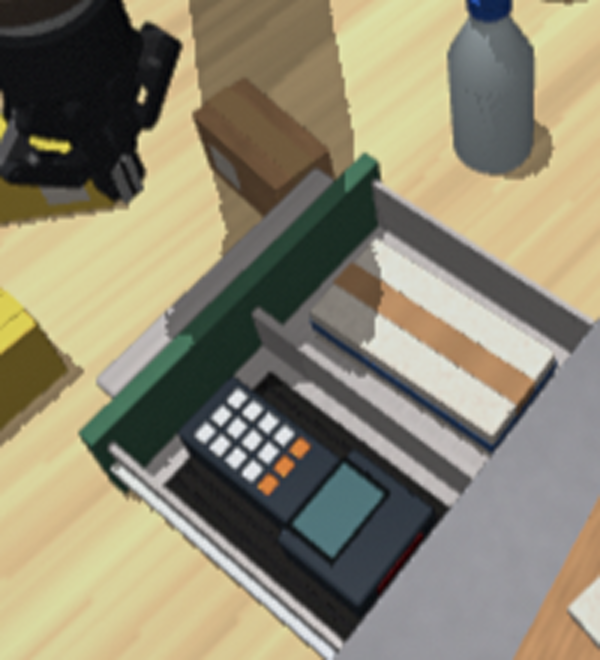

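Emit:
{"op": "play_rows", "data": {"rows": [[[2, 0, 0], 0, 0], [[4.5, 0, 0], 0, 0], [[6.5, 0, 0], 0, 0], [[8, 0, 0], 0, 0], [[8.9, 0, 0], 0, 0], [[8.9, 0, 0], 0, 0]]}}

```text
time: 15.55
ee_pos: [0.4207, -0.2795, 0.0645]
tcp_rot: [48.6, 89.9, 144.2]
wrist_force: [0.1, -1.5, 0.1]
opening: -0.0002
```

Emit:
{"op": "play_rows", "data": {"rows": [[[0, -0.6, 0], 0, 0], [[0, -1.2, 0], 0, 0], [[0, -1.7, 0], 0, 0], [[0, -2.1, 0], 0, 0], [[0, -2.4, 0], 0, 0], [[0, -2.7, 0], 0, 0], [[0, -3, 0], 0, 0], [[0, -3.3, 0], 0, 0], [[0, -3.6, 0], 0, 0]]}}

```text
time: 16.3
ee_pos: [0.4569, -0.2764, 0.0661]
tcp_rot: [72.9, 90.0, 168.4]
wrist_force: [-2.5, -0.5, 0.9]
opening: -0.0003
```

```bash
python3 - <<'E'
from h import *
goto([.642,-.258,.066],95.5)
im,d=bot.camera('scene'); crop(im,100,320,160,400,2.5,'pics/s12.png')
E
```

```text
t 16.3 pos [ 0.4569 -0.2764  0.0661] jaw az 95.54 tool x [-0.  0. -1.] y [-0.995 -0.097  0.   ] shift [ 1.000e-02 -1.861e+01  5.000e-02] world yaw change -0.0 -> turn about tool x 0.0 q6 [-31.2   2.8 -10.4  76.7  -0.  -36.7] F [-2.5 -0.5  0.9] open -0.0003
```

View pics/s12.png

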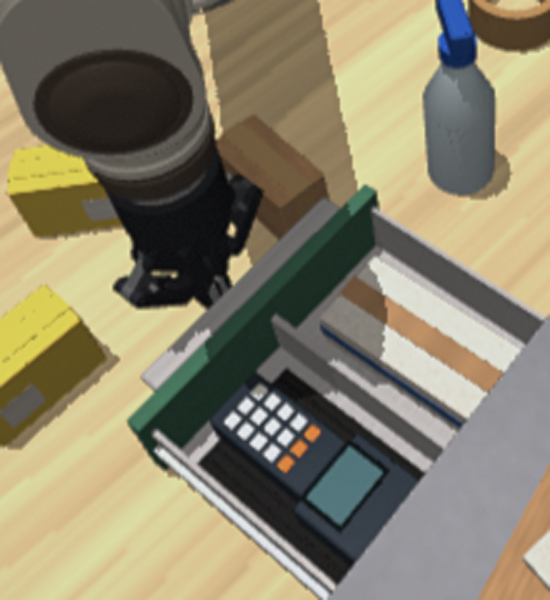

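Emit:
{"op": "play_rows", "data": {"rows": [[[0, -0.5, 0], 0, 0], [[0, -1.2, 0], 0, 0], [[0, -2, 0], 0, 0], [[0, -2.8, 0], 0, 0], [[0, -3.6, 0], 0, 0], [[0, -4.4, 0], 0, 0], [[0, -5.2, 0], 0, 0], [[0, -6, 0], 0, 0], [[0, -6.8, 0], 0, 0], [[0, -7.6, 0], 0, 0], [[0, -8.4, 0], 0, 0], [[0, -9.2, 0], 0, 0]]}}

```text
time: 17.35
ee_pos: [0.549, -0.2674, 0.066]
tcp_rot: [40.8, 90.0, 136.4]
wrist_force: [-2.4, 1.0, 0.6]
opening: 0.0003
```

Emit:
{"op": "play_rows", "data": {"rows": [[[0, -0.8, 0], 0, 0], [[0, -1.6, 0], 0, 0], [[0, -2.4, 0], 0, 0], [[0, -3.2, 0], 0, 0], [[0, -4, 0], 0, 0], [[0, -4.7, 0], 0, 0], [[0, -5.4, 0], 0, 0], [[0, -6, 0], 0, 0], [[0, -6.5, 0], 0, 0], [[0, -6.9, 0], 0, 0], [[0, -7.2, 0], 0, 0], [[0, -7.4, 0], 0, 0]]}}

```text
time: 18.35
ee_pos: [0.6222, -0.2604, 0.0661]
tcp_rot: [176.7, 90.0, -87.8]
wrist_force: [-1.5, 0.7, -0.9]
opening: 0.0001
```

```bash
python3 - <<'E'
from h import *
goto([.642,-.258,.066],95.5)
im,d=bot.camera('scene'); crop(im,100,400,160,400,2,'pics/s13.png')
im,d=bot.camera('top'); crop(im,250,430,20,260,2.5,'pics/t13.png')
E
```

```text
t 18.35 pos [ 0.6222 -0.2604  0.0661] jaw az 95.55 tool x [ 0. -0. -1.] y [-0.995 -0.097  0.   ] shift [ 0.01 -1.99  0.05] world yaw change -0.0 -> turn about tool x 0.0 q6 [-22.7  22.   12.   80.   -0.  -28.3] F [-1.5  0.7 -0.9] open 0.0001
```

View pics/s13.png

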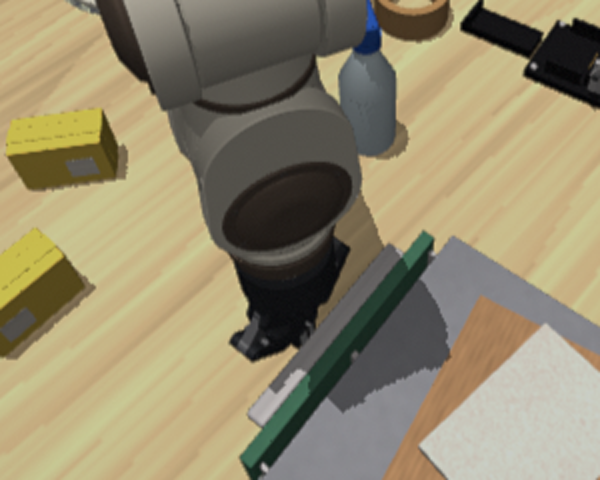

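Nearly shut, about 2–2.5 cm to go. Slow push until contact force rises.

Emit:
{"op": "play_rows", "data": {"rows": [[[0, -0.3, 0], 0, 0], [[0, -0.6, 0], 0, 0], [[0, -0.9, 0], 0, 0], [[0, -1.2, 0], 0, 0], [[0, -1.4, 0], 0, 0], [[0, -1.6, 0], 0, 0], [[0, -1.7, 0], 0, 0]]}}

```text
time: 19.03
ee_pos: [0.6392, -0.2587, 0.0662]
tcp_rot: [-112.8, 90.0, -17.2]
wrist_force: [-1.7, -1.2, 0.6]
opening: -0.0
```

Emit:
{"op": "play_rows", "data": {"rows": [[[0, -0.1, 0], 0, 0], [[0, -0.2, 0], 0, 0], [[0, -0.3, 0], 0, 0], [[0, -0.4, 0], 0, 0]]}}

```text
time: 19.37
ee_pos: [0.6429, -0.2584, 0.0662]
tcp_rot: [-162.7, 90.0, -67.2]
wrist_force: [-1.4, -0.7, 1.4]
opening: -0.0
```

Emit:
{"op": "play_rows", "data": {"rows": [[[0, -0.1, 0], 0, 0], [[0, -0.2, 0], 0, 0], [[0, -0.3, 0], 0, 0]]}}

```text
time: 19.62
ee_pos: [0.6459, -0.2581, 0.0661]
tcp_rot: [-65.9, 90.0, 29.7]
wrist_force: [-1.4, -0.2, 0.6]
opening: -0.0001
```

Emit:
{"op": "play_rows", "data": {"rows": [[[0, -0.1, 0], 0, 0], [[0, -0.2, 0], 0, 0], [[0, -0.3, 0], 0, 0]]}}

```text
time: 19.87
ee_pos: [0.6489, -0.2578, 0.0661]
tcp_rot: [13.3, 90.0, 108.8]
wrist_force: [-2.3, -0.9, 1.9]
opening: 0.0001
```

Emit:
{"op": "play_rows", "data": {"rows": [[[0, -0.1, 0], 0, 0], [[0, -0.2, 0], 0, 0], [[0, -0.3, 0], 0, 0]]}}

```text
time: 20.12
ee_pos: [0.6506, -0.2576, 0.0661]
tcp_rot: [85.8, 89.9, -178.6]
wrist_force: [-13.0, -0.4, 6.3]
opening: 0.0003
```

Emit:
{"op": "play_rows", "data": {"rows": [[[0, -0.1, 0], 0, 0], [[0, -0.1, 0], 0, 0]]}}

```text
time: 20.28
ee_pos: [0.6506, -0.2576, 0.0661]
tcp_rot: [85.0, 89.7, -179.5]
wrist_force: [-13.5, -0.4, 6.6]
opening: 0.0001
```

Emit:
{"op": "play_rows", "data": {"rows": [[[0, 0.3, 0], 0, 0], [[0, 1, 0], 0, 0], [[0, 2.5, 0], 0, 0], [[-1, 4.5, 0], 0, 0], [[-3, 7, 0], 0, 0], [[-6, 10, 0], 0, 0], [[-9, 13, 0], 0, 0], [[-12, 16, 0], 0, 0], [[-15, 19, 0], 0, 0], [[-17, 22, 0], 0, 0], [[-18, 24, 0], 0, 0], [[-18, 24, 0], 0, 0]]}}

```text
time: 21.28
ee_pos: [0.4117, -0.2813, 0.2503]
tcp_rot: [-132.2, 89.7, -36.7]
wrist_force: [-0.6, 0.4, 0.1]
opening: -0.0001
```

```bash
python3 - <<'E'
from h import *
goto([.642,-.258,.066],95.5)
im,d=bot.camera('scene'); cv2.imwrite('pics/s14.png',im)
im2,d2=bot.camera('top'); cv2.imwrite('pics/t14.png',im2)
a=np.radians(5.5);ex=np.array([np.cos(a),np.sin(a)]);ey=np.array([-ex[1],ex[0]]);o=np.array([.6795,-.2394])
for n,D,I in(('scene',d,im),('top',d2,im2)):
    Q=cloud(n,D);x=(Q[...,:2]-o)@ex;y=(Q[...,:2]-o)@ey
    h=cv2.cvtColor(I,cv2.COLOR_BGR2HSV);g=(h[...,0]>55)&(h[...,0]<95)&(h[...,1]>80)&(Q[...,2]>.05)&(Q[...,2]<.1)&(abs(x)<.1)&(abs(y)<.14)
    print(n,g.sum(),'panel x',np.percentile(x[g],[2,50,98]))
E
```

```text
t 21.28 pos [ 0.4117 -0.2813  0.2503] jaw az 95.45 tool x [ 0.005 -0.004 -1.   ] y [-0.995 -0.095 -0.005] shift [ 18.53 -23.07   0.21] world yaw change 0.1 -> turn about tool x -0.1 q6 [-34.3  -2.    5.1  96.7  -0.  -39.8] F [-0.6  0.4  0.1] open -0.0001Traceback (most recent call last):
  File "<stdin>", line 9, in <module>
    return _quantile_unchecked(
        a, q, axis, out, overwrite_input, method, keepdims, weights)
    return _ureduce(a,
                    func=_quantile_ureduce_func,
    ...<5 lines>...
                    overwrite_input=overwrite_input,
                    method=method)
    r = func(a, **kwargs)
    result = _quantile(arr,
                       quantiles=q,
    ...<2 lines>...
                       out=out,
                       weights=wgt)
    slices_having_nans = np.isnan(arr[-1, ...])
                                  ~~~^^^^^^^^^
IndexError: index -1 is out of bounds for axis 0 with size 0
```

View pics/s14.png

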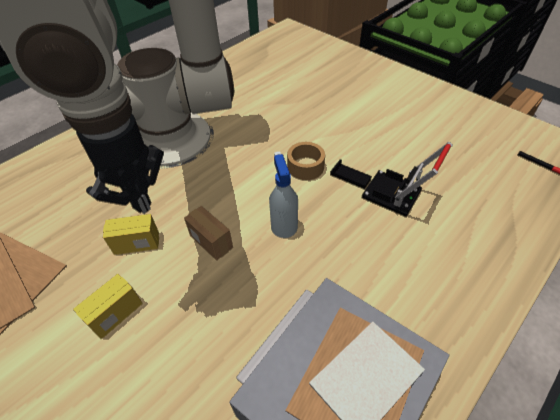

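View pics/t14.png

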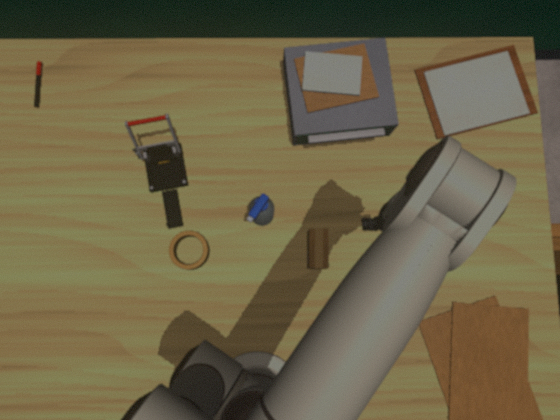

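```bash
python3 - <<'E'
from h import *
a=np.radians(5.5);ex=np.array([np.cos(a),np.sin(a)]);ey=np.array([-ex[1],ex[0]]);o=np.array([.6795,-.2394])
tcp=np.array([.6506,-.2576]);print('tcp x at stop',(tcp-o)@ex)
for n in('scene','top'):
    I,D=bot.camera(n);Q=cloud(n,D);x=(Q[...,:2]-o)@ex;y=(Q[...,:2]-o)@ey
    g=(Q[...,2]>.076)&(Q[...,2]<.092)&(abs(x)<.08)&(abs(y)<.09);print(n,g.sum(),'lip x',np.percentile(x[g],[1,50,99]))
    g=(Q[...,2]>.06)&(Q[...,2]<.08)&(Q[...,0]>.3)&(Q[...,0]<.46)&(Q[...,1]<-.1)&(Q[...,1]>-.2);print('carton',Q[g].mean(0), (lambda P:P[(P[...,2]>.06)&(P[...,2]<.08)&(P[...,0]>.3)&(P[...,0]<.46)&(P[...,1]<-.1)&(P[...,1]>-.2)].mean(0))(cloud(n,np.load(n+'0.npz')['d'])))
print(bot.job_done())
E
```

```text
tcp x at stop -0.03051134282867958
scene 931 lip x [-0.01881334 -0.01057039 -0.00258464]
carton [ 0.38411442 -0.16262174  0.06963907] [ 0.38396146 -0.16275092  0.06976789]
top 627 lip x [-0.0202372  -0.00895251  0.00295204]
carton [ 0.37946912 -0.16194501  0.07039399] [ 0.37965397 -0.16192471  0.07052241]
the job is handed in; nothing more can be done
None
```

I finished the job and handed it in at about 21.5 s.

- **Hold-down:** I swung the bail up by its red bar and let go at about 1.6 rad. Later pictures show it staying open by itself.
- **Terminal:** I took it out of the dock by its grip and lowered it onto the mat in the free compartment until the floor carried it. I then released it. A picture afterwards showed it flat and screen up, with its top face at about 52 mm, which is the expected height.
- **Drawer:** I pushed it shut slowly. At the end stop the force rose to about 13 N with no further movement.
- **Last checks:** After I backed off, the lip stood about 20 mm in front of the carcass, so the drawer is fully shut. The carton had not moved, to within 0.3 mm, and the bottle and tape roll look unmoved in the pictures. The label box looked unmoved in the last view before the drawer covered it.
- **Failed or not done:** My colour check on the green drawer front found nothing, because the shut front is hidden under the carcass edge. I measured the lip instead. I could not see the terminal again once the drawer was shut.

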